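Stamp the jar lid with a mallet blow

TASK

One of the two small stamp presses has the jar's aluminium lid lying in it. Pick up the mallet and, with its head, knock that press's sprung pin all the way down to its stop, then let it spring back up, and stand the mallet head-down on its round cork mat again. Do not touch that press with the fingers, leave the other press's pin alone, and do not disturb the lid, jar, pepper grinder or scoop.

Things in the scene. Friction and masses are not known exactly. Their poses are not given: they have to be found in the camera images.
- mallet: Mallet standing on its head on the mat. Head: black rubber upright cylinder, 52 mm diameter, 60 mm tall. Handle: pale wood bar 20 mm wide, 22 mm high, level, leaving the head along the mallet's -x (at first roughly towards the robot), centreline 30 mm above the lower face, from 26 to 139 mm from the head's axis. 0.3 kg, mostly the head. Origin: centre of the head's lower face, z up.
- mat: Fixed round cork mat, 110 mm diameter, 5 mm thick, on the shelf. Origin: centre of its underside.
- press: The stamp press that has the lid in it, fixed to the shelf: dark steel base 110 x 90 x 12 mm, a column at its +x edge (turned to the robot's left, roughly) and an arm (30 mm wide, top 86 mm above the shelf) that carries the sprung pin. Origin: centre of the base's underside, z up.
- pin_top (a point): Centre of the flat round top of that press's pin, 115 mm above the shelf when up. Steel striking head 36 mm diameter and 10 mm thick, above the arm, 12 mm from the press's origin towards its -x.
- pin (a joint): Travel of that pin, m: 0 up, 0.015 fully down on its stop. A spring resists with about 2.5 N at first and 7.5 N at the stop, and pushes it back up when released.
- spare_pin (a joint): Travel of the pin of the other press, which is the same in all respects but has no lid in it; 0 up, 0.015 down. To be left alone.
- lid: Aluminium jar lid, disc 70 mm diameter, 12 mm high, lying loose between the low lips on the base of the press, under its pin (the stopped pin stays just clear of it). Origin: centre of its underside, 12 mm above the shelf.
- jar: Bystander: empty open glass jar, 76 mm diameter, 105 mm tall, standing on a clear round turntable (200 mm diameter, 14 mm high). Origin: centre of its underside.
- grinder: Bystander: wooden pepper grinder, 56 mm diameter, 150 mm tall, upright. Origin: centre of its underside.
- scoop: Bystander: green plastic scoop, about 160 mm long, 50 mm wide, 30 mm high, lying flat. Origin: underside, where bowl and handle meet.
Not all that is in view belongs to the job. Leave any blue look-alike of the mallet alone. Of the things shaped like the lid, the aluminium one is meant.

How it is judged (in metres and radians):
On the way, in this order (a step that is already met when the one before it is completed fails the run):
1. the mallet is lifted clear of its mat (height (world z) of mallet above 0.05 m), for 0.1 s.
2. the lid press's pin is knocked to within 2 mm of its stop by the mallet (value of joint pin above 0.013 m and contact force between mallet and press above 1 N), for 0.02 s.
At the end, for the whole second after the job is handed in: The pin is back up (within 3 mm); the mallet stands at rest head-down on the cork mat, upright within 10 degrees, its head's axis within 40 mm of the mat's centre; the lid still lies in its nest, centred within 12 mm under the pin (value of joint pin below 0.003 m and horizontal distance between mallet and mat below 0.04 m and height (world z) of mallet below 0.012 m and angle between mallet's own z axis and vertical below 0.17 rad and linear speed of mallet below 0.02 m/s and horizontal distance between lid and pin_top below 0.012 m and height (world z) of lid below 0.02 m); the robot touches nothing.
It fails at once if the other press's pin is pushed down more than 4 mm (value of joint spare_pin above 0.004 m).
It fails at once if the fingers push on the lid press (contact force between the fingers and press above 2 N).
It fails at once if the jar, grinder or scoop is moved more than 20 mm (distance of any of jar, grinder, scoop from where it was at the start of the episode above 0.02 m).
It also fails if it takes over 45 s, if anything falls off the work surface, if the arm or the gripper's body presses on something with over 40 N, if the wrist force passes 120 N, or if a joint passes its speed limit or range.

ROBOT

A 7-joint arm with a two-finger parallel gripper is mounted at the origin on the work surface. World frame = base frame: x ahead of the robot, y to its left, z up, the work surface at z = 0. Lengths are in m, angles in degrees, forces in N, time in s.
With the tool pointing down it reaches from about 0.425 to 0.875 m from the base axis. Payload 4.7 kg.
Tool frame: the origin (TCP) lies between the finger pads; the fingertips stand 25 mm ahead of it and the grasp point (between the pads) lies 6 mm ahead of it (env.tip_reach is the distance from the TCP to the fingertips, in m); z points along the fingers, y is the direction in which the jaws open and shut (so a half turn about z gives the same grasp; the last joint's range is limited). The gripper opens to 87 mm and grips with 3 to 60 N. Pads are 19 mm wide; open, the fingers measure 117 mm over their backs; the gripper's body (75 mm by 190 mm) begins 51 mm behind the grasp point.
Start: joints at [-75.453, 18.392, -4.016, 83.108, 1.295, 78.541, -3.26], TCP at [0.154, 0.631, 0.248] pointing down, gripper open.
Joint ranges: [-163.93, 163.93], [-17.29, 119.83], [-79.2, 71.16], [3.27, 140.29], [-89.18, 269.18], [5.43, 117.66], [-154.24, 154.24]. Speed limits (degrees/s): [147.25, 147.25, 180, 180, 180, 180, 180].

INTERFACE

Orientations are given as [roll, pitch, yaw] about the fixed x, y, z axes, in that order (R = Rz(yaw) Ry(pitch) Rx(roll)).
In Python, from cell import env, viewer, job gives the robot as it stands.
- The arm moves only by the tool move_arm, never from a script. Its argument "steps" is a list of rows, each a list of 7 numbers: the finger opening in cm, from 0 to 8.7, then the shift along the tool's x, y, z in cm, then the turn, a rotation vector about the tool's x, y, z in rad. In form: [[fingers, tx, ty, tz, wx, wy, wz], ...]. A call has 1 to 5 rows; each row shifts and turns the commanded pose from where the row before left it, along the tool's axes as they then stand; what a row does not reach is not made up. A row lasts 1/12 s, in which the tool goes at most 41.7 mm and 7.16 degrees, less where a joint would pass 70% of its speed; a pose out of reach is approached as far as the arm can. A call is refused whole if a number of a shift passes 4.17 or a number of a turn 0.125, either way. A call with a gripper value outside its range is refused whole. The fingers move at their own pace and stop on an object; "force" is the grip in N (left out, the last holds). Time passes only in rows, so rows that do not move let the fingers close. It gives the time, the measured TCP pose, the force and the opening at its end, in the units of the state.
- env.get_obs(): the state, without advancing time (a new reading comes with each control period).
- viewer.read_camera(name): name is "scene" or "side" or "wrist"; returns a dict with "img" (480x640x3 uint8, red, green, blue), "vfov" (degrees; the focal length in pixels is half the picture's height over the tangent of half this angle, whatever the lens; pixels are square), "cx", "cy" (the principal point, pixels), "extrinsics" (4x4, takes a point from world to camera coordinates); the wrist camera has in their place "mount" (4x4, takes a point from camera to tool coordinates, whose origin is the TCP and whose axes are the flange's). Camera axes: x right, y down, z forward; pixel columns grow to the right and rows downward; lengths in m; the calibration is good to about 2 mm. A picture is of the moment at which its call begins: read the wrist's pose just before it. There is no depth.
- job.sign_off(): hands the job in, once; it reports no verdict.
The state is a dict: "time_s": time; "qpos": joint angles; "joint_velocities": joint speeds; "effort": joint torques, N m; "tool_pos": TCP position; "tool_rot": TCP orientation; "force": force on the tool from outside, world axes, zero at the start; "wrist_torque": the same for the moment, N m; "grip_width": finger opening in m.
Only numpy, scipy, OpenCV 4.12 (cv2) and the standard library are available. Lean on these libraries where they do the work, as an engineer would, in place of code of your own. Each camera call takes 0.05 s, during which the arm holds its last target.

## Working session

There is one attempt and no reset: what is moved stays moved. The work goes in short steps, Python scripts to look and compute and a tool call to move; the robot and the scene stay as the last step left them, time stands still between calls to the robot, and variables do not carry over. Pictures are saved under pics/ and viewed, and the job is handed in when it is done.

Besides the shell and the picture viewer there is one more tool, called after ">>>" in YAML: its name, and indented under it one key for each argument. move_arm: Moves the arm, as the interface text tells. Its arguments: {"type":"object","properties":{"steps":{"type":"array"},"force":{"type":"number"}},"required":["steps"]}

```bash
ls; mkdir -p pics
python3 - <<'E'
from cell import env, viewer, job
import cv2
for n in ["scene","side","wrist"]:
    if n=="wrist": print(env.get_obs())
    c=viewer.read_camera(n)
    cv2.imwrite(f"pics/{n}0.png",c["img"][:,:,::-1])
    print(n,{k:v for k,v in c.items() if k!="img"})
E
```

```text
pics
scene {'vfov': 54.47168452145568, 'cx': 320.5078254493509, 'cy': 240.11041089362203, 'extrinsics': array([[-0.70914169,  0.70501615,  0.00838419,  0.50405154],
       [ 0.57405958,  0.58424121, -0.57368789, -0.24820179],
       [-0.40935762, -0.40201298, -0.81903108,  1.48259564],
       [ 0.        ,  0.        ,  0.        ,  1.        ]])}
side {'vfov': 56.18014716935687, 'cx': 311.0350247780491, 'cy': 238.7087211014871, 'extrinsics': array([[ 0.96139345, -0.27490643, -0.01221032, -0.62498856],
       [-0.22081306, -0.74422089, -0.63037835,  0.11703166],
       [ 0.16420789,  0.60873781, -0.77619202,  0.89981821],
       [ 0.        ,  0.        ,  0.        ,  1.        ]])}
{'time_s': 0.1, 'qpos': array([-75.45113893,  18.43514788,  -4.01637017,  83.16966318,
         1.29505773,  78.54161738,  -3.26034486]), 'joint_velocities': array([-0.03198434, -0.05525707, -0.05692576, -0.07358522,  0.00143798,
        0.20240366, -0.12533575]), 'effort': array([-8.78850242e-04, -4.92571342e+01, -4.06388249e-01, -3.13399386e+01,
       -6.43173675e-02,  3.93753732e-02,  5.40363010e-05]), 'tool_pos': array([0.15432267, 0.63092986, 0.24655183]), 'tool_rot': array([-1.79898815e+02,  5.38352245e-03,  1.66261240e+02]), 'force': array([-0.23140036, -0.26089113, -0.13712653]), 'wrist_torque': array([-0.04139772,  0.01519207, -0.03930705]), 'grip_width': 0.08713061765733644}
wrist {'vfov': 60.81256873490813, 'cx': 319.78706217391624, 'cy': 236.1959496247561, 'mount': array([[ 1.77099611e-05, -9.61717451e-01, -2.74042962e-01,
         7.49688664e-02],
       [ 9.99999981e-01, -3.68347246e-05,  1.93891344e-04,
        -7.63204671e-05],
       [-1.96562986e-04, -2.74042960e-01,  9.61717431e-01,
        -1.37585558e-01],
       [ 0.00000000e+00,  0.00000000e+00,  0.00000000e+00,
         1.00000000e+00]])}
```

View pics/scene0.png

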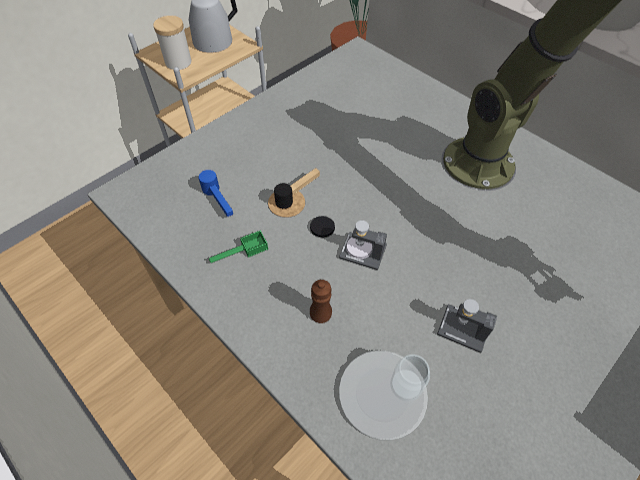

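View pics/side0.png

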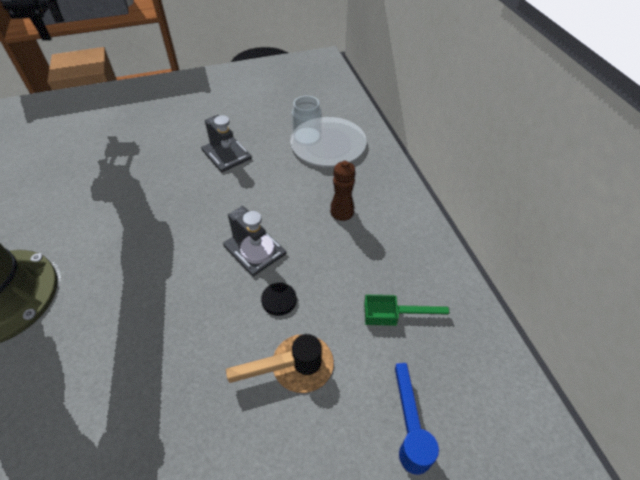

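View pics/wrist0.png

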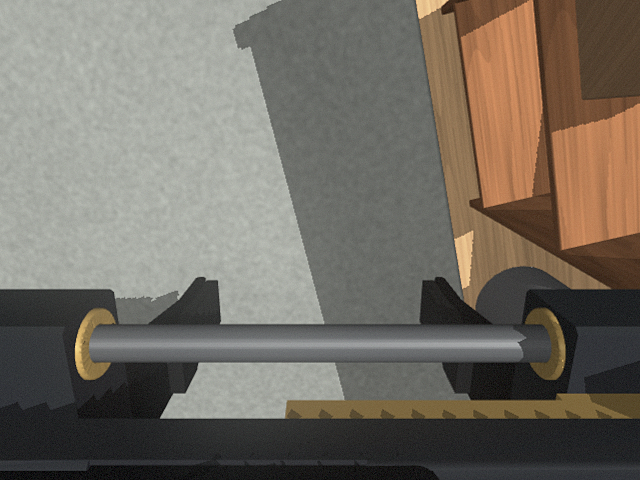

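```bash
cat > h.py <<'E'
import numpy as np, cv2
def K(c):
    f=240/np.tan(np.radians(c["vfov"])/2); return f,c["cx"],c["cy"]
def ray(c,u,v,E=None):
    f,cx,cy=K(c); E=c["extrinsics"] if E is None else E
    R,t=E[:3,:3],E[:3,3]; d=R.T@np.array([(u-cx)/f,(v-cy)/f,1]); return -R.T@t,d/np.linalg.norm(d)
def onz(c,u,v,z,E=None):
    o,d=ray(c,u,v,E); return o+d*(z-o[2])/d[2]
def tri(rs):
    A=np.zeros((3,3));b=np.zeros(3)
    for o,d in rs:
        P=np.eye(3)-np.outer(d,d);A+=P;b+=P@o
    p=np.linalg.solve(A,b); return p,[np.linalg.norm((np.eye(3)-np.outer(d,d))@(p-o)) for o,d in rs]
def proj(c,p,E=None):
    f,cx,cy=K(c);E=c["extrinsics"] if E is None else E
    q=E[:3,:3]@np.asarray(p)+E[:3,3]; return np.array([f*q[0]/q[2]+cx,f*q[1]/q[2]+cy])
def wristE(c,obs):
    from scipy.spatial.transform import Rotation as Rn
    T=np.eye(4);T[:3,:3]=Rn.from_euler("xyz",obs["tool_rot"],degrees=True).as_matrix();T[:3,3]=obs["tool_pos"]
    return np.linalg.inv(T@c["mount"])
E
python3 - <<'E'
import cv2,numpy as np
a=cv2.imread("pics/scene0.png");b=cv2.imread("pics/side0.png")
def crop(i,x,y,w,h,s):return cv2.resize(i[y:y+h,x:x+w],None,fx=s,fy=s,interpolation=cv2.INTER_CUBIC)
cv2.imwrite("pics/c1.png",np.hstack([crop(a,260,160,130,120,3),crop(b,220,195,130,200,3)[:360]]))
cv2.imwrite("pics/c2.png",np.hstack([crop(b,220,200,100,100,4),crop(b,220,320,130,80,4)[:,:400].repeat(1,0) if 0 else cv2.copyMakeBorder(crop(b,220,325,100,75,4),0,100,0,0,0)]))
cv2.imwrite("pics/c3.png",np.hstack([crop(a,265,160,80,60,5),crop(b,225,325,120,75,4)[:300]]) if 1 else 0)
E
```

```text
(no output)
```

View pics/c1.png

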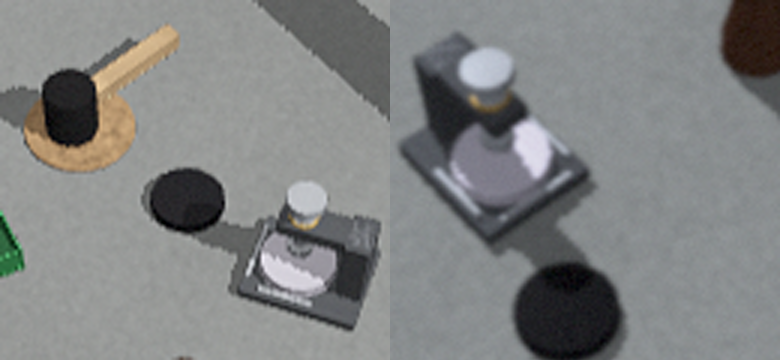

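View pics/c3.png

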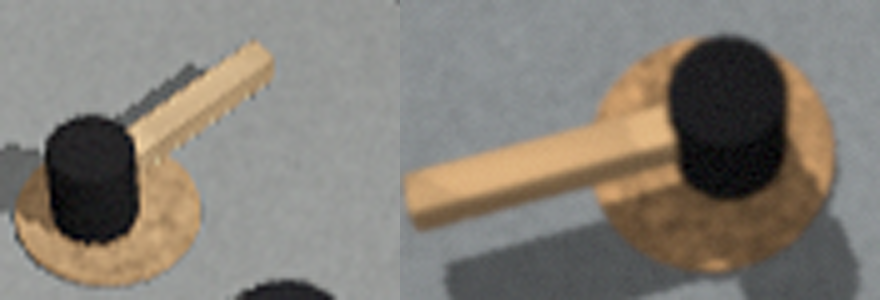

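Run:
```python
from cell import env, viewer, job
from h import *
S=viewer.read_camera("scene");D=viewer.read_camera("side")
def two(n,a,b,z):
    print(n,"scene",onz(S,*a,z).round(4),"side",onz(D,*b,z).round(4),"tri",*[np.round(x,4) for x in tri([ray(S,*a),ray(D,*b)])])
two("pin",(362.3,225.3),(252.3,216.7),.115)
two("headtop",(283.2,188.7),(307,345),.065)
# masks
def big(m,box):
    x0,y0,x1,y1=box; q=np.zeros_like(m);q[y0:y1,x0:x1]=m[y0:y1,x0:x1]
    n,l,s,ce=cv2.connectedComponentsWithStats(q);i=1+np.argmax(s[1:,4]);return l==i,s[i],ce[i]
for n,c,hb,mb in (("scene",S,(260,170,310,220),(255,165,325,225)),("side",D,(285,325,330,385),(220,320,345,400))):
    im=c["img"].astype(int);v=im.max(2);m,s,ce=big((v<60).astype(np.uint8),hb);print(n,"black",s,ce)
    wood=((im[...,0]-im[...,2]>35)).astype(np.uint8);m,s,ce=big(wood,mb);print("wood",s,ce)
    cs,_=cv2.findContours((m).astype(np.uint8),0,1)
    p=cv2.convexHull(max(cs,key=len))[:,0]; print(p.tolist())
    g=onz
```

```text
pin scene [ 0.522  -0.0399  0.115 ] side [ 0.5221 -0.0376  0.115 ] tri [ 0.5224 -0.0392  0.1163] [0.0004 0.0004]
headtop scene [ 0.5555 -0.3074  0.065 ] side [ 0.5571 -0.3033  0.065 ] tri [ 0.557  -0.305   0.0682] [0.0003 0.0003]
scene black [274 183  19  26 387] [282.90956072 195.43152455]
wood [268 168  52  49 794] [294.06549118 196.13098237]
[[316, 168], [319, 171], [319, 174], [304, 206], [302, 209], [298, 213], [294, 215], [291, 216], [281, 216], [278, 215], [272, 212], [269, 208], [268, 205], [268, 200], [270, 196], [273, 193], [313, 169], [315, 168]]
side black [293 335  29  40 951] [306.86119874 354.42481598]
wood [ 226  335  108   58 2454] [286.06479218 368.0603097 ]
[[299, 335], [319, 339], [323, 341], [326, 344], [328, 347], [332, 355], [333, 360], [333, 366], [332, 371], [331, 373], [327, 379], [324, 383], [322, 385], [312, 390], [306, 392], [300, 392], [229, 381], [227, 378], [226, 374], [226, 369], [227, 368], [294, 335]]
```

Run:
```python
from cell import env, viewer, job
from h import *
from scipy.optimize import least_squares
S=viewer.read_camera("scene");D=viewer.read_camera("side")
def fit(c,P):
    X=np.array([onz(c,x+.0,y+.0,.005)[:2] for x,y in P])
    r=least_squares(lambda p:np.hypot(*(X-p).T)-.055,X.mean(0));print(r.x.round(4),np.abs(r.fun).max().round(4))
fit(S,[[304.5,206.5],[302,209],[298,213],[294,215.5],[291,216.5],[281,216.5],[278,215.5],[272,212],[269,208],[268,205],[268,200],[270,196]])
fit(D,[[328,347],[332,355],[333.5,360],[333.5,366],[332,371],[331,373],[327,379],[324,383],[322,385],[312,390],[306,392]])
h=np.array([.556,-.3055])
for n,c,p in (("s",S,(317.5,170)),("d",D,(227,371.5))):
    q=onz(c,*p,.046);v=q[:2]-h;print(n,q.round(4),np.hypot(*v).round(4),np.degrees(np.arctan2(v[1],v[0])).round(1))
```

```text
[ 0.551  -0.3035] 0.0017
[ 0.5472 -0.3032] 0.0011
s [ 0.4222 -0.3036  0.046 ] 0.1338 179.2
d [ 0.4186 -0.3029  0.046 ] 0.1375 178.9
```

>>> move_arm:
  steps:
    - [8.7,0,0,0,0,0,-0.112]
    - [8.7,0,0,0,0,0,-0.112]
    - [8.7,-3.2,-2.6,0,0,0,0]
    - [8.7,-3.2,-2.6,0,0,0,0]
    - [8.7,-3.2,-2.6,0,0,0,0]
  force: 40

```text
time_s: 0.77
tool_pos: [0.2495, 0.5512, 0.2474]
tool_rot: [-180.0, 0.0, 179.2]
force: [0.0, 0.1, 0.2]
grip_width: 0.0871
```

>>> move_arm:
  steps:
    - [8.7,-3.2,-2.6,0,0,0,0]
    - [8.7,-3.2,-2.6,0,0,0,0]
    - [8.7,-3.2,-2.6,0,0,0,0]
    - [8.7,-3.2,-2.6,0,0,0,0]
    - [8.7,-3.2,-2.6,0,0,0,0]

```text
time_s: 1.18
tool_pos: [0.4084, 0.4179, 0.2479]
tool_rot: [180.0, 0.0, 179.1]
force: [0.3, 0.6, 0.0]
grip_width: 0.0871
```

>>> move_arm:
  steps:
    - [8.7,-1,-4,0,0,0,0]
    - [8.7,-1,-4,0,0,0,0]
    - [8.7,-1,-4,0,0,0,0]
    - [8.7,0,-4,0,0,0,0]
    - [8.7,0,-4,0,0,0,0]

```text
time_s: 1.6
tool_pos: [0.4342, 0.2167, 0.2476]
tool_rot: [180.0, 0.0, 179.0]
force: [0.7, 0.0, 1.3]
grip_width: 0.0869
```

>>> move_arm:
  steps:
    - [8.7,0,-4,0,0,0,0]
    - [8.7,0,-4,0,0,0,0]
    - [8.7,0,-4,0,0,0,0]
    - [8.7,0,-4,0,0,0,0]
    - [8.7,0,-4,0,0,0,0]

```text
time_s: 2.02
tool_pos: [0.4304, 0.0171, 0.2478]
tool_rot: [180.0, 0.1, 179.1]
force: [0.4, 0.1, -0.5]
grip_width: 0.0872
```

>>> move_arm:
  steps:
    - [8.7,-1,-4,0,0,0,0]
    - [8.7,-1,-4,0,0,0,0]
    - [8.7,-1,-4,0,0,0,0]
    - [8.7,-1,-4,0,0,0,0]
    - [8.7,-1,-4,0,0,0,0]

```text
time_s: 2.43
tool_pos: [0.4777, -0.1838, 0.2482]
tool_rot: [180.0, 0.1, 179.1]
force: [2.0, -0.2, -0.5]
grip_width: 0.0872
```

>>> move_arm:
  steps:
    - [8.7,-1,-4,0,0,0,0]
    - [8.7,-1,-4,0,0,0,0]
    - [8.7,-1,-4,0,0,0,0]
    - [8.7,0,0,0,0,0,0]
    - [8.7,0,0,0,0,0,0]

```text
time_s: 2.85
tool_pos: [0.5047, -0.305, 0.2467]
tool_rot: [-179.9, -0.2, 178.8]
force: [0.4, 0.9, 0.1]
grip_width: 0.0872
```

Run:
```python
from cell import env, viewer, job
from h import *
o=env.get_obs();c=viewer.read_camera("wrist");print(o["tool_pos"],o["tool_rot"],o["qpos"])
cv2.imwrite("pics/w1.png",c["img"][:,:,::-1])
np.savez("w1.npz",E=wristE(c,o),img=c["img"],vfov=c["vfov"],cx=c["cx"],cy=c["cy"])
```

```text
[ 0.50468958 -0.30504237  0.24666678] [-1.79882101e+02 -1.59771835e-01  1.78792317e+02] [-12.12734864  14.13753457  48.05409361  93.58338262 -10.54741948
  77.14134655 126.22692211]
```

View pics/w1.png

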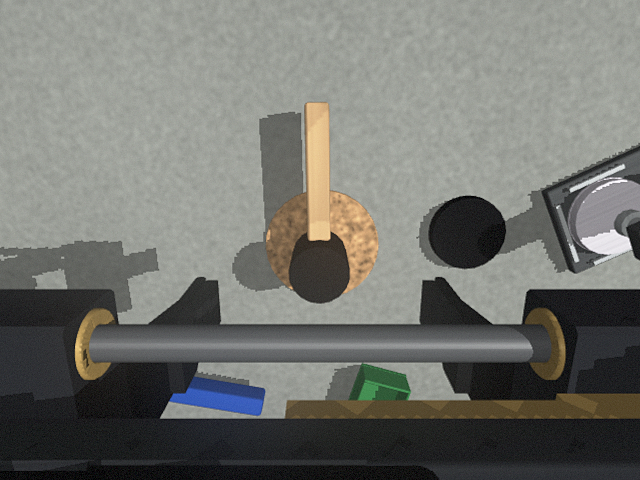

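Run:
```python
from h import *
w=np.load("w1.npz");c={k:w[k] for k in("vfov","cx","cy")};E=w["E"]
for n,p,z in(("end",(316.5,103),.046),("mid",(318,180),.046),("head",(319,274),.065),("mat",(321.5,244),.005),("matL",(266,243),.005),("matR",(378,243),.005)):print(n,onz(c,*p,z,E).round(4))
```

```text
end [ 0.4165 -0.3062  0.046 ]
mid [ 0.4772 -0.3064  0.046 ]
head [ 0.5529 -0.3071  0.065 ]
mat [ 0.545  -0.3047  0.005 ]
matL [ 0.5428 -0.3585  0.005 ]
matR [ 0.5451 -0.25    0.005 ]
```

>>> move_arm:
  steps:
    - [6,-0.4,-0.1,3.6,0,0,-0.02]
    - [6,0,0,3.6,0,0,0]
    - [6,0,0,3.6,0,0,0]
    - [6,0,0,3.6,0,0,0]
    - [6,0,0,0,0,0,0]

```text
time_s: 3.32
tool_pos: [0.5063, -0.2976, 0.0973]
tool_rot: [179.6, -0.6, -179.6]
force: [-1.5, 1.2, -0.4]
grip_width: 0.0635
```

>>> move_arm:
  steps:
    - [5,0,0,2,0,0,0]
    - [5,0,0,2,0,0,0]
    - [5,0,0,2,0,0,0]
    - [5,0,0,0,0,0,0]
    - [5,0,0,0,0,0,0]

```text
time_s: 3.73
tool_pos: [0.5105, -0.302, 0.0449]
tool_rot: [179.9, 0.0, -179.7]
force: [0.5, -0.8, 0.9]
grip_width: 0.0504
```

Run:
```python
from cell import env, viewer, job
from h import *
a=viewer.read_camera("scene")["img"][:,:,::-1];b=viewer.read_camera("side")["img"][:,:,::-1]
cv2.imwrite("pics/g1.png",np.hstack([cv2.resize(a[120:240,230:360],None,fx=3,fy=3),cv2.resize(b[300:420,210:340],None,fx=3,fy=3)]))
```

```text
(no output)
```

View pics/g1.png

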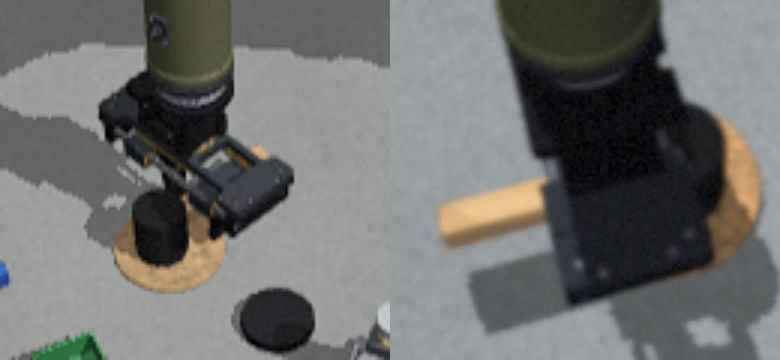

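>>> move_arm:
  steps:
    - [5,-0.1,-0.35,0.4,0,0,0]
    - [5,0,0,0,0,0,0]
    - [1.5,0,0,0,0,0,0]
    - [1.5,0,0,0,0,0,0]
    - [1.5,0,0,0,0,0,0]
  force: 50

```text
time_s: 4.25
tool_pos: [0.5107, -0.3069, 0.0398]
tool_rot: [180.0, 0.0, -179.8]
force: [-0.3, -0.2, 0.9]
grip_width: 0.0372
```

>>> move_arm:
  steps:
    - [1,0,0,0,0,0,0]
    - [1,0,0,0,0,0,0]
    - [1,0,0,0,0,0,0]
    - [1,0,0,0,0,0,0]
    - [1,0,0,-0.5,0,0,0]
  force: 50

```text
time_s: 4.67
tool_pos: [0.5097, -0.3061, 0.0434]
tool_rot: [179.9, -0.1, -179.8]
force: [0.4, 1.1, -2.6]
grip_width: 0.0195
```

>>> move_arm:
  steps:
    - [1,0,0,-1.5,0,0,0]
    - [1,0,0,-2.5,0,0,0]
    - [1,0,0,-3,0,0,0]
    - [1,0,0,-3,0,0,0]
    - [1,0,0,-3,0,0,0]

```text
time_s: 5.08
tool_pos: [0.5097, -0.3064, 0.1753]
tool_rot: [180.0, -0.1, -179.8]
force: [0.8, -0.0, -4.5]
grip_width: 0.0197
```

>>> move_arm:
  steps:
    - [1,0,0,-2,0,0,0]
    - [1,0,0,-1,0,0,0]
    - [1,0,0,0,0,0,0]
    - [1,0,0,0,0,0,0]
    - [1,0,0,0,0,0,0]

```text
time_s: 5.5
tool_pos: [0.5097, -0.3059, 0.2025]
tool_rot: [179.9, -0.2, -179.7]
force: [-0.6, 0.7, -4.0]
grip_width: 0.0193
```

Run:
```python
from cell import env, viewer, job
from h import *
o=env.get_obs();print(o["tool_pos"],o["tool_rot"],o["force"],o["wrist_torque"],o["qpos"].round(1))
a=viewer.read_camera("scene")["img"][:,:,::-1];b=viewer.read_camera("side")["img"][:,:,::-1]
w=viewer.read_camera("wrist")["img"][:,:,::-1]
cv2.imwrite("pics/l1.png",np.hstack([cv2.resize(a[80:230,220:350],None,fx=3,fy=3),cv2.resize(b[290:440,210:340],None,fx=3,fy=3)]))
cv2.imwrite("pics/l1w.png",w)
```

```text
[ 0.50972215 -0.30592834  0.20248053] [ 1.79910597e+02 -1.79725202e-01 -1.79747696e+02] [-0.60803534  0.72077186 -4.02470554] [ 0.01791512  0.09634765 -0.04798718] [-11.   16.9  47.3  96.2 -12.9  72.8 129.2]
```

View pics/l1.png

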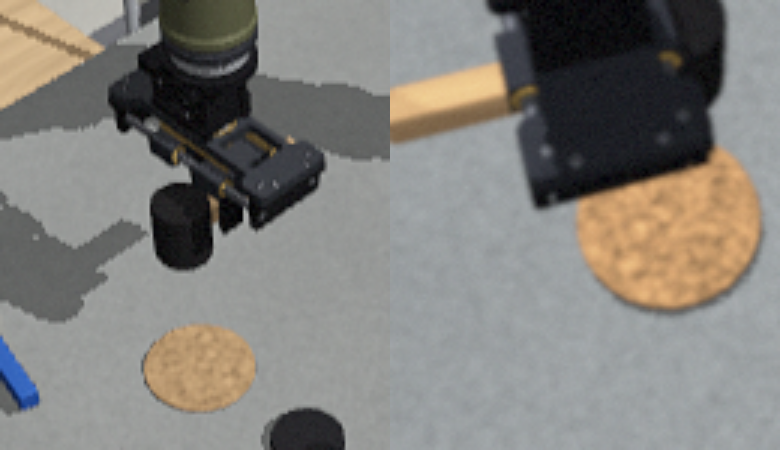

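View pics/l1w.png

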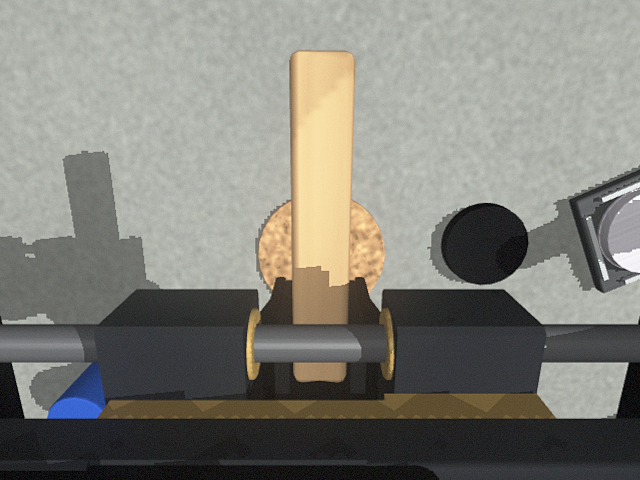

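>>> move_arm:
  steps:
    - [1,0.4,2,0,0,0,0]
    - [1,0.4,3.5,0,0,0,0]
    - [1,0.4,3.5,0,0,0,0]
    - [1,0.4,3.5,0,0,0,0]
    - [1,0.4,3.5,0,0,0,0]

```text
time_s: 6.07
tool_pos: [0.4891, -0.1455, 0.2037]
tool_rot: [180.0, -0.1, -179.8]
force: [0.3, 0.1, -3.5]
grip_width: 0.0194
```

>>> move_arm:
  steps:
    - [1,0.4,3.5,0,0,0,0]
    - [1,0.4,3.5,0,0,0,0]
    - [1,0.4,2.5,0,0,0,0]
    - [1,0.1,1.2,0,0,0,0]
    - [1,0,0,0,0,0,0]

```text
time_s: 6.48
tool_pos: [0.4758, -0.0359, 0.2037]
tool_rot: [179.9, -0.1, -179.4]
force: [-0.9, -0.0, -4.0]
grip_width: 0.0197
```

Run:
```python
from cell import env, viewer, job
from h import *
o=env.get_obs();print(o["tool_pos"],o["tool_rot"],o["force"],o["qpos"].round(1))
S=viewer.read_camera("scene");D=viewer.read_camera("side")
a=S["img"][:,:,::-1];b=D["img"][:,:,::-1]
cv2.imwrite("pics/p1.png",np.hstack([cv2.resize(a[140:290,300:430],None,fx=3,fy=3),cv2.resize(b[150:300,200:330],None,fx=3,fy=3)]))
for c,(x0,y0,x1,y1) in((S,(255,165,325,225)),(D,(260,325,345,400))):
    im=c["img"].astype(int);m=np.zeros((480,640),np.uint8);m[y0:y1,x0:x1]=(im[...,0]-im[...,2]>35)[y0:y1,x0:x1]
    k=max(cv2.findContours(m,0,1)[0],key=len);e=cv2.fitEllipse(k);print(e,onz(c,*e[0],.005))
```

```text
[ 0.47579337 -0.0359483   0.20371548] [ 1.79904455e+02 -9.04629291e-02 -1.79413509e+02] [-0.90338329 -0.02757948 -3.98505479] [-35.2  -2.5  35.8 111.3   1.5  70.8  90.7]
((286.19891357421875, 202.14283752441406), (27.88126564025879, 36.410457611083984), 85.8220443725586) [ 0.55150158 -0.30377281  0.005     ]
((302.4513854980469, 363.1773986816406), (56.535064697265625, 60.76182556152344), 78.61126708984375) [ 0.54666253 -0.30641883  0.005     ]
```

View pics/p1.png

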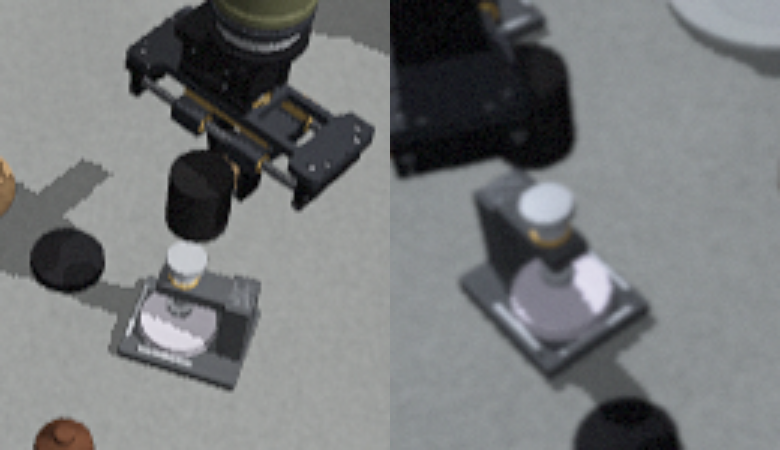

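Run:
```python
from cell import env, viewer, job
from h import *
S=viewer.read_camera("scene");D=viewer.read_camera("side")
h=np.array([.5208,-.036,.228])
print(proj(S,h),proj(S,h-[0,0,.06]),proj(D,h),proj(D,h-[0,0,.06]))
for c,b in((S,(350,180,390,225)),(D,(365-130,160,270,210))):
    print(b)
print(onz(S,366.3,196,.228))
```

```text
[367.79289149 197.15874714] [365.56111502 213.00167803] [244.03403154 173.01140713] [248.17530236 197.10109975]
(350, 180, 390, 225)
(235, 160, 270, 210)
[ 0.52065446 -0.04084908  0.228     ]
```

>>> move_arm:
  steps:
    - [1,0,-0.3,2,0,0,0]
    - [1,0,0,2,0,0,0]
    - [1,0,0,0.6,0,0,0]
    - [1,0,0,0,0,0,0]
    - [1,0,0,0,0,0,0]
  force: 60

```text
time_s: 7.1
tool_pos: [0.4767, -0.0438, 0.1588]
tool_rot: [-180.0, -0.0, -179.8]
force: [0.5, 1.3, -2.7]
grip_width: 0.0194
```

>>> move_arm:
  steps:
    - [1,0,0,0.5,0,0,0]
    - [1,0,0,0.5,0,0,0]
    - [1,0,0,0,0,0,0]
    - [1,0,0,0,0,0,0]

```text
time_s: 7.43
tool_pos: [0.4771, -0.043, 0.1491]
tool_rot: [180.0, 0.1, -179.8]
force: [-0.1, -0.9, -1.7]
grip_width: 0.0192
```

>>> move_arm:
  steps:
    - [1,0,0.1,0.5,0,0,0]
    - [1,0,0,0.5,0,0,0]
    - [1,0,0,0,0,0,0]
    - [1,0,0,0,0,0,0]

```text
time_s: 7.77
tool_pos: [0.4774, -0.0422, 0.139]
tool_rot: [-180.0, 0.1, -179.8]
force: [0.5, -1.3, 2.9]
grip_width: 0.0196
```

Run:
```python
from cell import env, viewer, job
from h import *
o=env.get_obs();print(o["tool_pos"],o["tool_rot"],o["force"],o["wrist_torque"])
S=viewer.read_camera("scene");D=viewer.read_camera("side")
a=S["img"][:,:,::-1];b=D["img"][:,:,::-1]
cv2.imwrite("pics/p2.png",np.hstack([cv2.resize(a[160:290,320:430],None,fx=3.6,fy=3.6),cv2.resize(b[170:300,200:310],None,fx=3.6,fy=3.6)]))
```

```text
[ 0.47739039 -0.04217383  0.13898926] [-1.79987244e+02  9.93974556e-02 -1.79768105e+02] [ 0.50508097 -1.34144021  2.93921468] [-0.32623567 -0.27213916 -0.01167551]
```

View pics/p2.png

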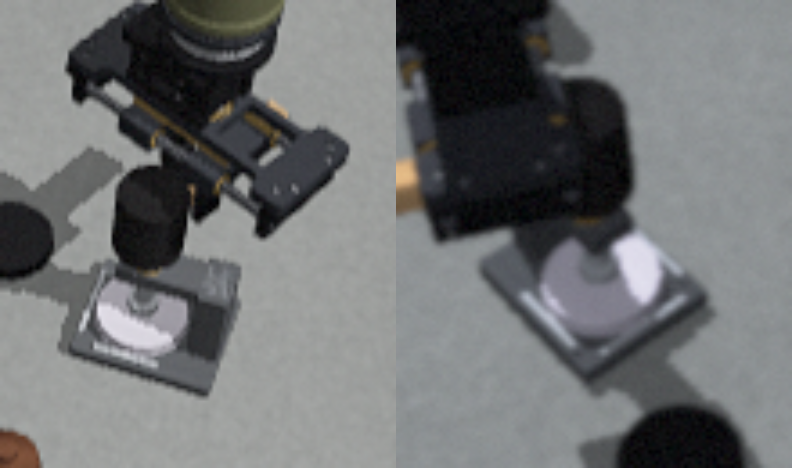

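>>> move_arm:
  steps:
    - [1,0,0,0.3,0,0,0]
    - [1,0,0,0,0,0,0]
    - [1,0,0,0,0,0,0]

```text
time_s: 8.12
tool_pos: [0.4773, -0.0421, 0.1359]
tool_rot: [-180.0, 0.1, -179.8]
force: [2.2, -2.1, 3.5]
grip_width: 0.0194
```

>>> move_arm:
  steps:
    - [1,0,0,0.2,0,0,0]
    - [1,0,0,0,0,0,0]
    - [1,0,0,0,0,0,0]

```text
time_s: 8.37
tool_pos: [0.4772, -0.0421, 0.1341]
tool_rot: [180.0, 0.1, -179.8]
force: [1.3, -2.3, 6.7]
grip_width: 0.0196
```

>>> move_arm:
  steps:
    - [1,0,0,0.2,0,0,0]
    - [1,0,0,0,0,0,0]
    - [1,0,0,0,0,0,0]

```text
time_s: 8.62
tool_pos: [0.4768, -0.0422, 0.1332]
tool_rot: [180.0, 0.0, -179.8]
force: [-4.4, -2.1, 16.0]
grip_width: 0.0191
```

>>> move_arm:
  steps:
    - [1,0,0,0.15,0,0,0]
    - [1,0,0,0,0,0,0]
    - [1,0,0,0,0,0,0]

```text
time_s: 8.87
tool_pos: [0.4763, -0.0423, 0.1321]
tool_rot: [179.9, -0.1, -179.8]
force: [-7.2, -1.3, 22.1]
grip_width: 0.0194
```

Run:
```python
from cell import env, viewer, job
from h import *
o=env.get_obs();print(o["tool_pos"],o["tool_rot"],o["force"],o["wrist_torque"])
S=viewer.read_camera("scene");D=viewer.read_camera("side")
a=S["img"][:,:,::-1];b=D["img"][:,:,::-1]
cv2.imwrite("pics/p3.png",np.hstack([cv2.resize(a[160:290,320:430],None,fx=3.6,fy=3.6),cv2.resize(b[170:300,200:310],None,fx=3.6,fy=3.6)]))
```

```text
[ 0.47631256 -0.0422835   0.13213225] [ 1.79934738e+02 -7.48306373e-02 -1.79786935e+02] [-7.23235452 -1.26168404 22.09641519] [-0.41549162  1.30597299 -0.01747222]
```

View pics/p3.png

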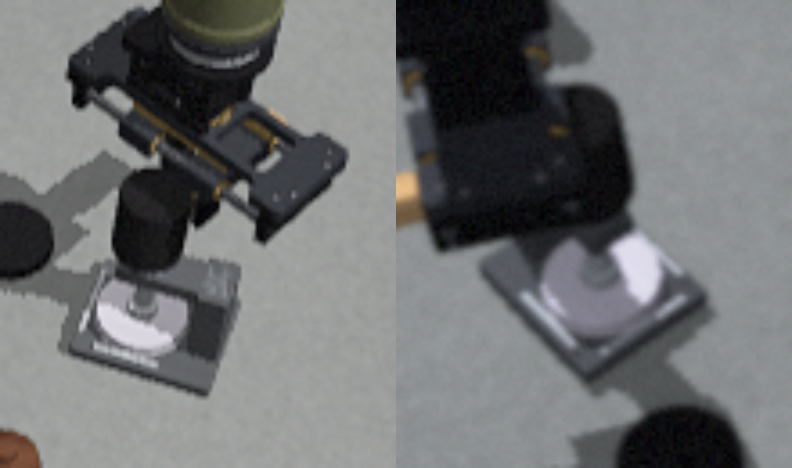

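The force has risen steeply to about 26 N net, well above the spring's 7.5 N, so the pin is on its stop. I'll lift straight up.

>>> move_arm:
  steps:
    - [1,0,0,-0.8,0,0,0]
    - [1,0,0,-1,0,0,0]
    - [1,0,0,-2,0,0,0]
    - [1,0,0,-3,0,0,0]
    - [1,0,0,-1,0,0,0]

```text
time_s: 9.38
tool_pos: [0.4767, -0.0413, 0.2101]
tool_rot: [179.9, 0.1, -179.7]
force: [1.6, 0.3, -2.9]
grip_width: 0.0194
```

Run:
```python
from cell import env, viewer, job
from h import *
o=env.get_obs();print(o["tool_pos"],o["tool_rot"],o["force"],o["wrist_torque"])
S=viewer.read_camera("scene");D=viewer.read_camera("side")
a=S["img"][:,:,::-1];b=D["img"][:,:,::-1]
cv2.imwrite("pics/p4.png",np.hstack([cv2.resize(a[130:290,300:430],None,fx=3,fy=3),cv2.resize(b[140:300,200:330],None,fx=3,fy=3)]))
```

```text
[ 0.47672023 -0.04133599  0.21009251] [ 1.79929184e+02  5.21427525e-02 -1.79719795e+02] [ 1.62131319  0.33841786 -2.93357217] [ 0.02042065 -0.03409334  0.0526353 ]
```

View pics/p4.png

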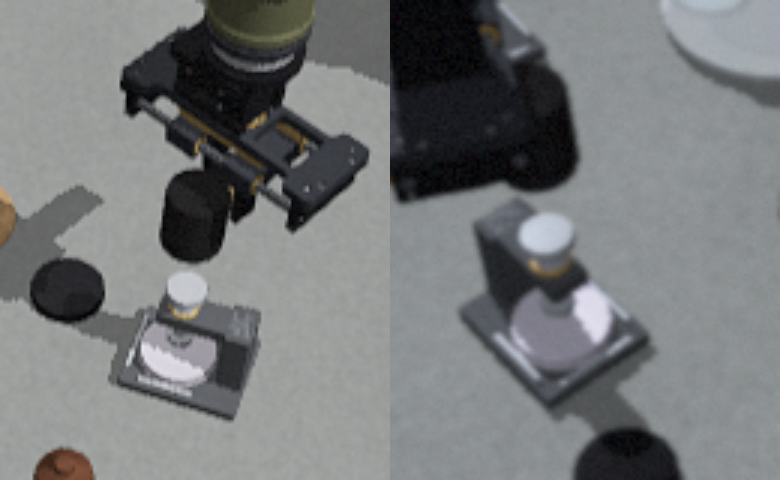

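>>> move_arm:
  steps:
    - [1,-0.4,-2.5,0,0,0,0]
    - [1,-0.4,-3.5,0,0,0,0]
    - [1,-0.4,-3.5,0,0,0,0]
    - [1,-0.4,-3.5,0,0,0,0]
    - [1,-0.4,-3.5,0,0,0,0]

```text
time_s: 9.9
tool_pos: [0.4959, -0.2074, 0.2056]
tool_rot: [179.9, -0.2, -179.7]
force: [1.2, 0.8, -3.8]
grip_width: 0.0193
```

>>> move_arm:
  steps:
    - [1,-0.4,-3.5,0,0,0,0]
    - [1,-0.4,-3.5,0,0,0,0]
    - [1,0,-2,0,0,0,0]
    - [1,0,-1,0,0,0,0]
    - [1,0,0,0,0,0,0]

```text
time_s: 10.32
tool_pos: [0.5036, -0.3089, 0.2058]
tool_rot: [-180.0, -0.2, 180.0]
force: [-0.5, 1.0, -2.7]
grip_width: 0.0193
```

>>> move_arm:
  steps:
    - [1,0,0,2,0,0,0]
    - [1,0,0,4,0,0,0]
    - [1,0,0,4,0,0,0]
    - [1,0,0,3,0,0,0]
    - [1,0,0,0,0,0,0]

```text
time_s: 10.73
tool_pos: [0.5014, -0.3006, 0.0705]
tool_rot: [179.6, -0.7, -179.6]
force: [-1.5, 0.7, -3.1]
grip_width: 0.0193
```

Run:
```python
from cell import env, viewer, job
from h import *
o=env.get_obs();print(o["tool_pos"],o["tool_rot"],o["force"],o["wrist_torque"])
S=viewer.read_camera("scene");D=viewer.read_camera("side")
a=S["img"][:,:,::-1];b=D["img"][:,:,::-1]
cv2.imwrite("pics/q1.png",np.hstack([cv2.resize(a[110:230,230:360],None,fx=3,fy=3),cv2.resize(b[290:410,210:340],None,fx=3,fy=3)]))
```

```text
[ 0.50141472 -0.30056277  0.07050436] [ 179.55074464   -0.71526288 -179.59284209] [-1.5302526   0.74216253 -3.13684872] [0.11305803 0.24557213 0.0354305 ]
```

View pics/q1.png

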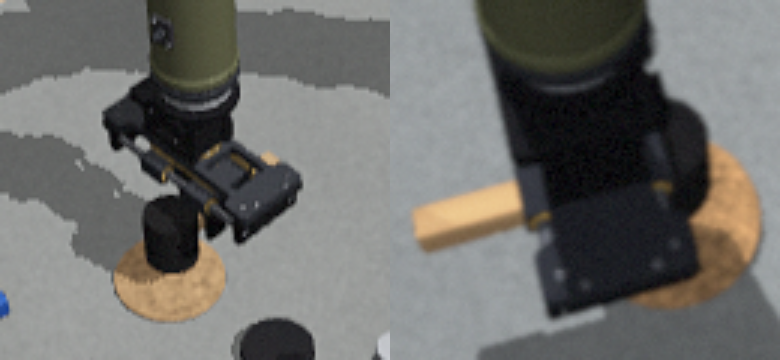

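>>> move_arm:
  steps:
    - [1,-0.2,-0.1,1,0,0,0]
    - [1,0,0,1,0,0,0]
    - [1,0,0,0.5,0,0,0]
    - [1,0,0,0,0,0,0]
    - [1,0,0,0,0,0,0]

```text
time_s: 11.25
tool_pos: [0.5077, -0.3078, 0.0532]
tool_rot: [180.0, 0.0, -179.8]
force: [0.0, 0.5, -3.3]
grip_width: 0.0192
```

>>> move_arm:
  steps:
    - [1,0,0,0.2,0,0,0]
    - [1,0,0,0,0,0,0]
    - [1,0,0,0,0,0,0]

```text
time_s: 11.5
tool_pos: [0.5078, -0.3079, 0.0513]
tool_rot: [-180.0, 0.0, -179.8]
force: [0.3, 0.0, -3.8]
grip_width: 0.0195
```

>>> move_arm:
  steps:
    - [1,0,0,0.4,0,0,0]
    - [1,0,0,0.2,0,0,0]
    - [1,0,0,0,0,0,0]
    - [1,0,0,0,0,0,0]

```text
time_s: 11.83
tool_pos: [0.5075, -0.3077, 0.0448]
tool_rot: [180.0, -0.0, -179.8]
force: [0.3, 0.1, -4.0]
grip_width: 0.0195
```

>>> move_arm:
  steps:
    - [1,0,0,0.2,0,0,0]
    - [1,0,0,0,0,0,0]
    - [1,0,0,0,0,0,0]

```text
time_s: 12.08
tool_pos: [0.5077, -0.3078, 0.0429]
tool_rot: [180.0, -0.0, -179.8]
force: [-0.3, 0.6, -3.7]
grip_width: 0.0191
```

>>> move_arm:
  steps:
    - [1,0,0,0.2,0,0,0]
    - [1,0,0,0,0,0,0]
    - [1,0,0,0,0,0,0]

```text
time_s: 12.33
tool_pos: [0.5077, -0.3077, 0.0409]
tool_rot: [180.0, -0.0, -179.8]
force: [-0.1, 0.2, -3.9]
grip_width: 0.0197
```

>>> move_arm:
  steps:
    - [1,0,0,0.15,0,0,0]
    - [1,0,0,0,0,0,0]
    - [1,0,0,0,0,0,0]

```text
time_s: 12.58
tool_pos: [0.5077, -0.3078, 0.0394]
tool_rot: [180.0, -0.0, -179.8]
force: [1.0, -0.0, -3.5]
grip_width: 0.0192
```

>>> move_arm:
  steps:
    - [1,0,0,0.15,0,0,0]
    - [1,0,0,0,0,0,0]
    - [1,0,0,0,0,0,0]

```text
time_s: 12.83
tool_pos: [0.5079, -0.3079, 0.0384]
tool_rot: [180.0, 0.0, -179.8]
force: [-0.8, 0.1, 0.8]
grip_width: 0.0192
```

>>> move_arm:
  steps:
    - [1,0,0,0.1,0,0,0]
    - [1,0,0,0,0,0,0]
    - [1,0,0,0,0,0,0]

```text
time_s: 13.08
tool_pos: [0.5078, -0.308, 0.0383]
tool_rot: [180.0, 0.0, -179.8]
force: [-4.3, 1.7, 8.1]
grip_width: 0.0194
```

Resting on the mat. I'll open the jaws gently.

>>> move_arm:
  steps:
    - [2.2,0,0,-0.1,0,0,0]
    - [2.6,0,0,0,0,0,0]
    - [3.5,0,0,0,0,0,0]
    - [5,0,0,0,0,0,0]
    - [5,0,0,0,0,0,0]

```text
time_s: 13.5
tool_pos: [0.5078, -0.3078, 0.0379]
tool_rot: [-180.0, 0.0, -179.8]
force: [-0.7, 0.9, 0.3]
grip_width: 0.0385
```

>>> move_arm:
  steps:
    - [5,0,0,0,0,0,0]
    - [5,0,0,-0.5,0,0,0]
    - [5,0,0,-1,0,0,0]
    - [5,0,0,-2,0,0,0]
    - [5,0,0,-3,0,0,0]

```text
time_s: 13.92
tool_pos: [0.5062, -0.307, 0.1024]
tool_rot: [179.9, -0.2, -179.8]
force: [1.4, -0.8, 1.4]
grip_width: 0.0496
```

>>> move_arm:
  steps:
    - [5,0,0,-4,0,0,0]
    - [5,0,0,-4,0,0,0]
    - [5,0,0,-3,0,0,0]
    - [5,3,0,-2,0,0,0]
    - [5,3,0,0,0,0,0]

```text
time_s: 14.33
tool_pos: [0.4499, -0.3101, 0.2383]
tool_rot: [-179.7, 0.4, -179.7]
force: [-1.3, -1.0, 0.0]
grip_width: 0.05
```

Run:
```python
from cell import env, viewer, job
from h import *
o=env.get_obs();print(o["tool_pos"],o["force"],o["time_s"])
S=viewer.read_camera("scene");D=viewer.read_camera("side")
o=env.get_obs();W=viewer.read_camera("wrist");E=wristE(W,o)
cv2.imwrite("pics/e_s.png",S["img"][:,:,::-1]);cv2.imwrite("pics/e_d.png",D["img"][:,:,::-1]);cv2.imwrite("pics/e_w.png",W["img"][:,:,::-1])
np.savez("w2.npz",E=E,vfov=W["vfov"],cx=W["cx"],cy=W["cy"])
```

```text
[ 0.44992255 -0.31007503  0.23832852] [-1.33999752 -0.96243167  0.04826868] 14.3333
```

View pics/e_s.png

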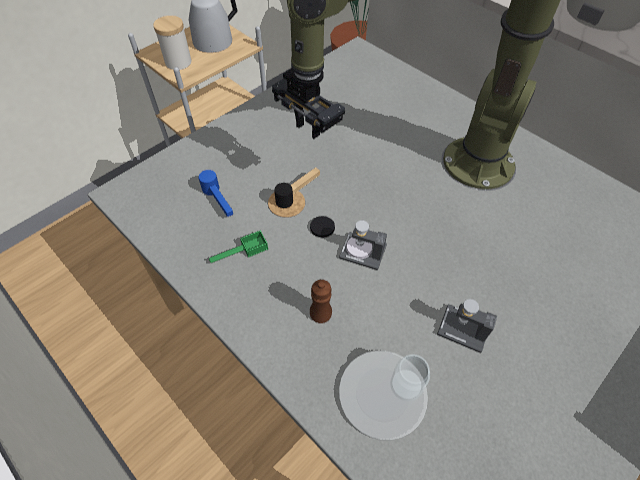

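View pics/e_d.png

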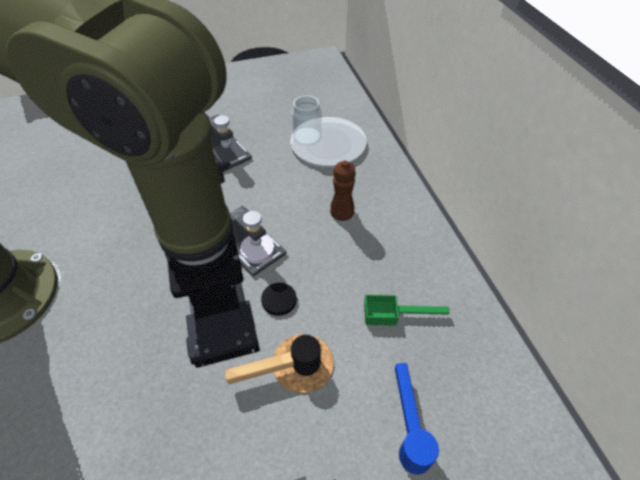

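View pics/e_w.png

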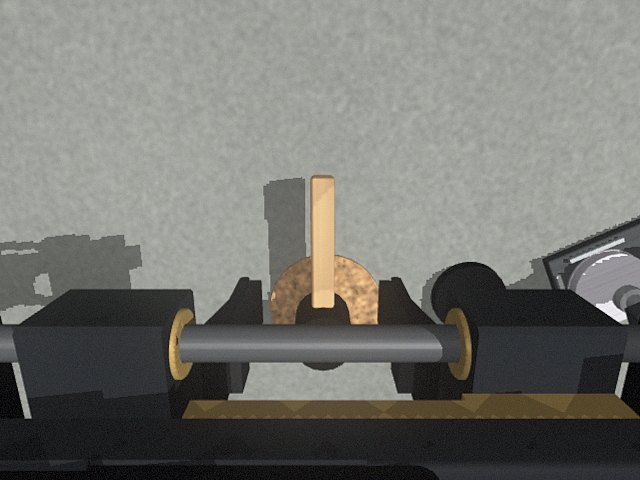

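The pictures show the mallet upright on the mat (scene 284,195; side 306,355) and the pin up (scene 362,226). The lid is in its nest and the bystanders have not moved. I'll let the arm settle and hand in.

>>> move_arm:
  steps:
    - [5,0,0,0,0,0,0]
    - [5,0,0,0,0,0,0]
    - [5,0,0,0,0,0,0]
    - [5,0,0,0,0,0,0]
    - [5,0,0,0,0,0,0]

```text
time_s: 14.9
tool_pos: [0.448, -0.308, 0.2327]
tool_rot: [-180.0, -0.1, -179.7]
force: [0.9, -0.3, -0.4]
grip_width: 0.0501
```

Run:
```python
from cell import env, viewer, job
import cv2,numpy as np
a=cv2.imread("pics/scene0.png").astype(int);b=cv2.imread("pics/e_s.png").astype(int)
for n,(x0,y0,x1,y1) in dict(jar=(335,345,435,440),grinder=(300,275,340,325),scoop=(200,228,272,266),press=(335,215,390,272),spare=(435,295,500,355),mallet=(262,165,325,220)).items():
    print(n,(np.abs(a-b)[y0:y1,x0:x1].max(2)>40).sum())
print(job.sign_off())
```

```text
jar 0
grinder 0
scoop 0
press 0
spare 0
mallet 81
the job is handed in; nothing more can be done
None
```

I knocked the lid press's pin down to its stop with the mallet head and let it spring back. The mallet is standing head-down on its cork mat again. I handed the job in at about 15 s of the 45 s allowed.

- **Pin:** the net push rose steeply to about 26 N, well above the spring's 7.5 N, so I took the pin to be on its stop. I had no direct reading of its travel. After lifting off, the pictures show it fully up with the lid still in its nest.
- **Bystanders:** comparing the scene picture before and after shows no changed pixels at the jar, grinder, scoop, lid press or spare press.
- **Mallet:** the last pictures show it upright on the mat, a few millimetres from where it started. From my measured positions, its head should be within about 5 mm of the mat's centre; I did not measure that again after letting go. The gripper is open and clear of everything.

No check failed. The two fixed cameras disagreed by about 2–5 mm on positions, which the margins of the task allow.

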